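Click the accessory box lid shut all round

TASK

The lid of the clear accessory box is on, but two or more of its four white rim sections still stand up. With the fingertips, press every raised section down until it clicks shut, so that the whole rim is flush. Only press: do not grasp or lift the box, and leave the bottle, jar and bowl standing where they are.

Things in the scene. Friction and masses are not known exactly. Their poses are not given: they have to be found in the camera images.
- box: Clear plastic box with stock in it, 0.9 kg, on non-slip feet (pressing does not shift it; it can be lifted). Tub 194 x 144 mm; snap lid 210 x 160 mm (long side along the box's x), top 83 mm above the table, blue middle panel and corners, on each side a white 32 mm wide rim section hinged at its inner edge at lid-top height. Origin: centre of the underside, z up.
- section_1 (a joint): Angle of the white rim section on the box's +x side (short side, 96 mm long, 32 mm wide, 5 mm thick), rad: 0 = raised, its outer edge 12 mm above the lid top; 0.4 = shut, flush with the lid top. Over-centre snap: past about 0.2 it clicks shut by itself and stays, before that it springs back up. Raised, it needs about 8 N down at its press point to give way.
- press_1 (a point): Where to press the section on the box's +x side: on its top face (on the grey ribs), mid-length, 20 mm out from its hinge and 12 mm in from its outer edge. It moves with the section: 83 mm above the table when shut, 91 mm when raised. In the box's frame it lies 93 mm from the box's centre.
- section_2 (a joint): Angle of the white rim section on the box's +y side (long side, 146 mm long, 32 mm wide, 5 mm thick), rad: 0 = raised, its outer edge 12 mm above the lid top; 0.4 = shut, flush with the lid top. Over-centre snap: past about 0.2 it clicks shut by itself and stays, before that it springs back up. Raised, it needs about 8 N down at its press point to give way.
- press_2 (a point): Where to press the section on the box's +y side: on its top face (on the grey ribs), mid-length, 20 mm out from its hinge and 12 mm in from its outer edge. It moves with the section: 83 mm above the table when shut, 91 mm when raised. In the box's frame it lies 68 mm from the box's centre.
- section_3 (a joint): Angle of the white rim section on the box's -x side (short side, 96 mm long, 32 mm wide, 5 mm thick), rad: 0 = raised, its outer edge 12 mm above the lid top; 0.4 = shut, flush with the lid top. Over-centre snap: past about 0.2 it clicks shut by itself and stays, before that it springs back up. Raised, it needs about 8 N down at its press point to give way.
- press_3 (a point): Where to press the section on the box's -x side: on its top face (on the grey ribs), mid-length, 20 mm out from its hinge and 12 mm in from its outer edge. It moves with the section: 83 mm above the table when shut, 91 mm when raised. In the box's frame it lies 93 mm from the box's centre.
- section_4 (a joint): Angle of the white rim section on the box's -y side (long side, 146 mm long, 32 mm wide, 5 mm thick), rad: 0 = raised, its outer edge 12 mm above the lid top; 0.4 = shut, flush with the lid top. Over-centre snap: past about 0.2 it clicks shut by itself and stays, before that it springs back up. Raised, it needs about 8 N down at its press point to give way.
- press_4 (a point): Where to press the section on the box's -y side: on its top face (on the grey ribs), mid-length, 20 mm out from its hinge and 12 mm in from its outer edge. It moves with the section: 83 mm above the table when shut, 91 mm when raised. In the box's frame it lies 68 mm from the box's centre.
- bottle: Loose amber bottle, 42 mm across, 95 mm tall, white cap, standing on the table beside the box; origin under its centre. Leave alone.
- jar: Loose clear jar with yellow cap, 54 mm across, 60 mm tall, standing beside the box; origin under its centre. Leave alone.
- bowl: Loose steel bowl, 96 mm across, 42 mm tall, standing beside the box; origin under its centre. Leave alone.

How it is judged:
By the outcome, as a careful person would: the job done as asked, in the order asked, and still so for the second after the job is handed in, with the robot touching nothing.
It also fails if it takes over 45 s, if anything falls off the work surface, if the arm or the gripper's body presses on something with over 40 N, if the wrist force passes 120 N, or if a joint passes its speed limit or range.

ROBOT

A 7-joint arm with a two-finger parallel gripper is mounted at the origin on the work surface. World frame = base frame: x ahead of the robot, y to its left, z up, the work surface at z = 0. Lengths are in m, angles in rad, forces in N, time in s.
With the tool pointing down it reaches from about 0.35 to 0.9 m from the base axis. Payload 8.1 kg.
Tool frame: the origin (TCP) lies midway between the tips of the shut fingers; the grasp point (between the pads) lies 19 mm behind it; x points along the fingers, z is the direction in which the jaws open and shut, and the axes are right-handed (so a half turn about x gives the same grasp; the last joint's range is limited). The gripper opens to 92 mm and grips with 3 to 60 N. Pads are 19 mm wide; open, the fingers measure 130 mm over their backs; the gripper's body (75 mm by 190 mm) begins 47 mm behind the grasp point.
Start: joints at [1.185, 0.434, 0.025, 1.573, -0.012, 1.134, -0.075], TCP at [0.174, -0.6, 0.227] pointing down, gripper open.
Joint ranges: [-2.62, 2.62], [-0.44, 2.09], [-1.27, 1.32], [0.08, 2.57], [-1.32, 4.46], [0.12, 2], [-2.74, 2.74]. Speed limits (rad/s): [2.22, 2.22, 3.01, 3.01, 3.14, 3.14, 3.14].

INTERFACE

Orientations are given as a rotation vector (axis times angle).
In Python, from cell import arm, optics, finder gives the robot as it stands.
- The arm moves only by the tool send_rows, never from a script. Its argument "rows" is a list that holds one entry, the list of rows, each a list of 7 numbers: the shift along the tool's x, y, z in mm, then the turn, a rotation vector about the tool's x, y, z in degrees, then the opening in per cent of the stroke, from 0 (shut) to 100 (fully open). A call has exactly 8 rows; each row is the pose to reach, as a shift and turn from the pose commanded when the call began, along the tool's axes at that moment; what a row does not reach only later rows make up. A row lasts 1/10 s, in which the tool goes at most 50 mm and 8.59 degrees, less where a joint would pass 70% of its speed; a pose out of reach is approached as far as the arm can. A call with a gripper value outside its range is refused whole. The fingers move at their own pace and stop on an object; "grip_force" is the grip in N (left out, the last holds). Time passes only in rows, so rows that repeat a pose let the fingers close, or fill a call up. It gives the time, the measured TCP pose, the force and the opening at its end, in the units of the state.
- arm.observe(): the state, without advancing time (a new reading comes with each control period).
- optics.get_image(name): name is "side" or "top"; returns (picture, depth): 384x512x3 uint8, red, green, blue; 384x512 float32, m along the optical axis (not along the pixel's ray), 0 where there is no reading.
- optics.get_calibration(name): a dict with "camera_matrix" (3x3 intrinsics, pixels), "position" and "orientation" of the camera in the world. Camera axes: x right, y up, looking along -z (the intrinsics and any distortion apply to the point x, -y, -z); pixel columns grow to the right and rows downward; lengths in m; the calibration is good to about 2 mm. A picture is of the moment at which its call begins. get_calibration takes no time and is no camera call.
- arm.sign_off(): hands the job in, once; it reports no verdict.
Trained networks look in the newest picture that a camera, given by its name, has taken for a name from the list of things; names that differ only in an ending like _2 or _b are one class to them, and where a whole thing is asked for, a point or a joint stands for the part that bears it (a point fixed in the world has none). Each returns a list of dicts, best first, with "confidence" (0 to 1); they miss things now and then, are a little off and sometimes report something else, mostly with a low value. They report only what shows in the picture. A call takes as long as a camera call.
- finder.search_frame(camera, thing): "bbox" ([left, top, width, height] in pixels, round what is visible of it).
- finder.regions_of(camera, thing): "region" (384x512 bool, what is visible of it) and "bbox" ([left, top, width, height] in pixels, round what is visible of it).
- finder.place_of(camera, thing): "xy" ([column, row] in pixels: a listed point, or the origin of a listed thing).
The state is a dict: "clock": time; "joints": joint angles; "dq": joint speeds; "joint_efforts": joint torques, N m; "position": TCP position; "ee_rot": TCP orientation; "force": force on the tool from outside, world axes, zero at the start; "ft_torque": the same for the moment, N m; "width": opening from 0.0 (shut) to 1.0 (fully open).
Only numpy, scipy, OpenCV 4.12 (cv2) and the standard library are available. Lean on these libraries where they do the work, as an engineer would, in place of code of your own. Each camera call takes 0.05 s, during which the arm holds its last target.

## Working session

There is one attempt and no reset: what is moved stays moved. The work goes in short steps, Python scripts to look and compute and a tool call to move; the robot and the scene stay as the last step left them, time stands still between calls to the robot, and variables do not carry over. Pictures are saved under pics/ and viewed, and the job is handed in when it is done.

Besides the shell and the picture viewer there is one more tool, called after ">>>" in YAML: its name, and indented under it one key for each argument. send_rows: Moves the arm, as the interface text tells. Its arguments: {"type":"object","properties":{"rows":{"type":"array"},"grip_force":{"type":"number"}},"required":["rows"]}

```bash
mkdir -p pics; ls; python3 - <<'E'
from cell import arm, optics, finder
import cv2, numpy as np
print(arm.observe())
for n in ("top","side"):
    p,d=optics.get_image(n)
    cv2.imwrite(f"pics/{n}0.png",p[:,:,::-1]); np.savez(f"{n}0.npz",p=p,d=d)
    print(n,optics.get_calibration(n))
E
```

```text
pics
{'clock': 0.0, 'joints': array([ 1.18540788,  0.43523966,  0.0249564 ,  1.57411713, -0.01160678,
        1.13401125, -0.07510249]), 'dq': array([ 7.15289035e-04,  9.03252820e-04, -1.82873627e-05,  1.89437675e-03,
       -1.02936673e-03, -1.79767649e-04,  3.76069239e-04]), 'joint_efforts': array([-1.10009249e-03, -6.67848945e+01,  9.83810909e-01, -3.14468372e+01,
       -6.07266021e-02,  4.28500492e-02,  1.54357290e-04]), 'position': array([ 0.17420341, -0.5996796 ,  0.22592668]), 'ee_rot': array([ 0.99936947,  1.33120056, -0.99792595]), 'force': array([-0.43180698, -0.91024258,  0.66990844]), 'ft_torque': array([-0.01640041,  0.00977698, -0.00664913]), 'width': 1.0015886031791366}
top {'camera_matrix': array([[403.60797828,   0.        , 254.28474321],
       [  0.        , 403.60797828, 184.13213519],
       [  0.        ,   0.        ,   1.        ]]), 'position': array([0.5442267 , 0.03934664, 0.81851487]), 'orientation': array([ 0.04737375, -0.03489688, -1.55026056])}
side {'camera_matrix': array([[407.94117336,   0.        , 260.9856585 ],
       [  0.        , 407.94117336, 185.46559106],
       [  0.        ,   0.        ,   1.        ]]), 'position': array([0.47190275, 0.57876919, 0.72864795]), 'orientation': array([ 0.14138864, -1.03038386, -2.74634741])}
```

View pics/top0.png

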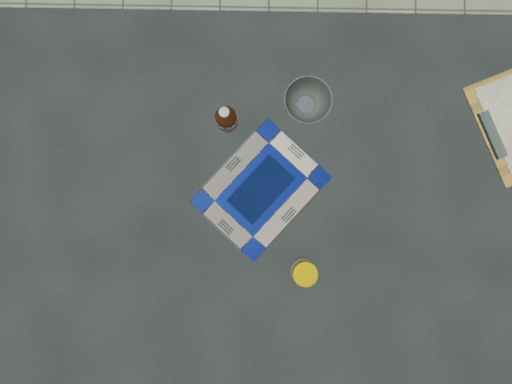

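View pics/side0.png

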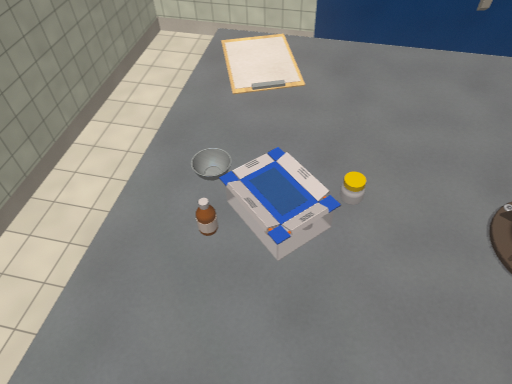

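The top view shows the box near (262,190) px, with ribs at (296,151), (233,163), (226,227) and (288,215). The bottle is at (227,117), the bowl at (308,100) and the jar at (305,273). I'll get the section heights from depth.

```bash
cat > h.py <<'E'
import numpy as np, cv2
from scipy.spatial.transform import Rotation as R
from cell import arm, optics, finder
def cloud(n,d):
    c=optics.get_calibration(n);K=c["camera_matrix"]
    v,u=np.mgrid[:384,:512]
    x=(u-K[0,2])/K[0,0]*d; y=(v-K[1,2])/K[1,1]*d
    P=np.stack([x,-y,-d],-1)
    return P@R.from_rotvec(c["orientation"]).as_matrix().T+c["position"]
def proj(n,X):
    c=optics.get_calibration(n);K=c["camera_matrix"]
    p=(np.atleast_2d(X)-c["position"])@R.from_rotvec(c["orientation"]).as_matrix()
    return np.stack([K[0,0]*p[:,0]/-p[:,2]+K[0,2],K[1,1]*-p[:,1]/-p[:,2]+K[1,2]],-1)
E
python3 - <<'E'
from h import *
for n in("top","side"):
    z=np.load(f"{n}0.npz");p=z["p"];d=z["d"];W=cloud(n,d)
    hsv=cv2.cvtColor(p,cv2.COLOR_RGB2HSV)
    blue=(hsv[...,0]>105)&(hsv[...,0]<125)&(hsv[...,1]>150)&(W[...,2]>.05)&(W[...,2]<.13)&(W[...,0]<.8)&(W[...,0]>.2)&(abs(W[...,1])<.35)
    print(n,"table z",np.median(W[250:330,50:150,2]) , blue.sum(), "blue z",np.percentile(W[blue][:,2],[5,50,95]))
    b=W[blue]; rect=cv2.minAreaRect((b[:,:2]*1000).astype(np.float32)); print(rect, b.mean(0))
    (cx,cy),(w,h),a=rect
    a=np.radians(a)
    if w<h: a+=np.pi/2
    c=np.array([cx,cy])/1000
    ex=np.array([np.cos(a),np.sin(a)]); ey=np.array([-ex[1],ex[0]])
    L=(W[...,:2]-c); X=L@ex;Y=L@ey
    for nm,u,v,hl in(("+x",X,Y,105),("+y",Y,X,80),("-x",-X,Y,105),("-y",-Y,X,80)):
        r=[]
        for o in(28,20,12,6):
            m=(abs(u-(hl-o)/1000)<.003)&(abs(v)<.035)&(W[...,2]>.05); r.append((int(m.sum()),round(float(np.median(W[...,2][m])*1000),1)))
        print(nm,np.round(c+{"+x":ex,"-x":-ex,"+y":ey,"-y":-ey}[nm]*(hl-12)/1000,4),r)
    print("ex",ex)
    cv2.imwrite(f"pics/{n}0c.png",cv2.resize(p[110:270,180:350] if n=="top" else p[130:260,190:380],None,fx=4,fy=4,interpolation=cv2.INTER_CUBIC)[:,:,::-1])
E
```

```text
top table z -0.0014584711865886502 4529 blue z [0.07979814 0.08188642 0.08402953]
((574.7027587890625, 34.26264953613281), (157.7044677734375, 207.64187622070312), 48.26285171508789) [0.57646125 0.02508322 0.08188862]
+x [0.5053 0.0962] [(130, 83.1), (134, 86.7), (131, 90.0), (142, 92.8)]
+y [ 0.5294 -0.0165] [(124, 83.0), (131, 86.3), (133, 89.9), (133, 92.4)]
-x [ 0.6441 -0.0276] [(123, 81.5), (125, 81.6), (121, 81.8), (124, 81.5)]
-y [0.62  0.085] [(127, 83.7), (140, 87.3), (136, 90.6), (129, 92.9)]
ex [-0.74620672  0.66571431]
side table z -0.00029437619695787953 3049 blue z [0.08144792 0.08338077 0.08525259]
((574.0072631835938, 34.03570556640625), (160.2205047607422, 211.3834686279297), 48.291507720947266) [0.56970982 0.04075439 0.08335181]
+x [0.5046 0.0959] [(66, 84.9), (62, 88.5), (72, 91.7), (181, 62.5)]
+y [ 0.5288 -0.0167] [(86, 85.5), (93, 88.5), (87, 92.1), (73, 94.5)]
-x [ 0.6434 -0.0278] [(60, 83.4), (61, 83.3), (66, 83.2), (54, 83.1)]
-y [0.6193 0.0848] [(62, 84.7), (62, 87.9), (69, 91.5), (111, 92.7)]
ex [-0.74653957  0.66534101]
```

Both views agree. Sections +x (0.505, 0.096), +y (0.529, -0.0165) and -y (0.620, 0.085) are raised at their press points, about 90 mm up. Section -x is flush. Next I'll work out the motions.

```bash
cat >> h.py <<'E'
T={"A+x":(.505,.096,(.666,.746)),"B+y":(.529,-.0165,(-.746,.666)),"D-y":(.6197,.085,(-.746,.666))}
def rel(z,s=None):
    s=s or arm.observe(); M=R.from_rotvec(s["ee_rot"]).as_matrix()
    print("t",s["clock"],"pos",s["position"].round(4),"F",s["force"].round(1),"w",round(s["width"],3),"q",s["joints"].round(2));print(M.round(3))
    for k,(x,y,ax) in T.items():
        dl=(M.T@(np.array([x,y,z])-s["position"]))*1000
        zc=np.array([*ax,0])/np.hypot(*ax)
        for sg in(1,-1):
            zz=zc*sg; xx=np.array([0,0,-1.]); G=np.stack([xx,np.cross(zz,xx),zz],1)
            print(k,"shift",dl.round(1),"turn",np.degrees(R.from_matrix(M.T@G).as_rotvec()).round(1))
E
python3 -c "
from h import *; rel(.13)"
```

```text
t 0.1 pos [ 0.1742 -0.5998  0.226 ] F [ 0.  -0.3 -0.5] w 0.998 q [ 1.19  0.44  0.02  1.57 -0.01  1.13 -0.08]
[[-0.001  0.96   0.279]
 [ 0.001  0.279 -0.96 ]
 [-1.    -0.    -0.001]]
A+x shift [  96.8  511.8 -575.7] turn [-1.22e+02 -1.00e-01 -1.00e-01]
A+x shift [  96.8  511.8 -575.7] turn [58.  -0.1  0. ]
B+y shift [  96.6  503.4 -461. ] turn [ 1.48e+02 -0.00e+00  1.00e-01]
B+y shift [  96.6  503.4 -461. ] turn [-32.   -0.1  -0. ]
D-y shift [  96.7  618.8 -533.1] turn [ 1.48e+02 -0.00e+00  1.00e-01]
D-y shift [  96.7  618.8 -533.1] turn [-32.   -0.1  -0. ]
```

>>> send_rows:
  rows:
    - [[5,31,-29,-4,0,0,0],[10,63,-58,-8,0,0,0],[15,94,-86,-12,0,0,0],[20,126,-115,-16,0,0,0],[25,157,-144,-20,0,0,0],[30,189,-173,-24,0,0,0],[35,220,-202,-28,0,0,0],[40,252,-230,-32,0,0,0]]
  grip_force: 20

```text
clock: 0.9
position: [0.3525, -0.3073, 0.1864]
ee_rot: [0.569, 1.495, -0.569]
force: [0.3, -0.0, -0.3]
width: 0.353
```

```bash
python3 -c "
from h import *; rel(.13)"
```

```text
t 0.9 pos [ 0.3525 -0.3073  0.1864] F [ 0.3 -0.  -0.3] w 0.353 q [ 0.8   0.24 -0.24  1.98  0.07  0.93 -0.2 ]
[[-0.     0.665  0.747]
 [ 0.     0.747 -0.665]
 [-1.    -0.    -0.   ]]
A+x shift [  56.4  402.8 -154.1] turn [-89.9  -0.   -0. ]
A+x shift [  56.4  402.8 -154.1] turn [90.1 -0.   0. ]
B+y shift [ 56.4 334.6 -61.4] turn [-179.9   -0.    -0. ]
B+y shift [ 56.4 334.6 -61.4] turn [ 0.1 -0.   0. ]
D-y shift [ 56.4 470.8 -61. ] turn [-179.9   -0.    -0. ]
D-y shift [ 56.4 470.8 -61. ] turn [ 0.1 -0.   0. ]
```

>>> send_rows:
  rows:
    - [[0,48,-9,0,0,0,0],[0,96,-18,0,0,0,0],[0,144,-26,0,0,0,0],[10,191,-35,0,0,0,0],[20,239,-44,0,0,0,0],[40,287,-53,0,0,0,0],[56,335,-61,0,0,0,0],[66,335,-61,0,0,0,0]]

```text
clock: 1.7
position: [0.5323, -0.0116, 0.1198]
ee_rot: [0.568, 1.496, -0.561]
force: [-0.7, 0.8, 0.4]
width: 0.005
```

```bash
python3 - <<'E'
from h import *; rel(.083)
for n in("top","side"):
    p,d=optics.get_image(n); cv2.imwrite(f"pics/{n}1.png",cv2.resize(p[60:300,130:400],None,fx=2.5,fy=2.5)[:,:,::-1])
E
```

```text
t 1.7 pos [ 0.5323 -0.0116  0.1198] F [-0.7  0.8  0.4] w 0.005 q [ 0.2   0.43 -0.37  1.9   0.2   0.84 -0.99]
[[ 0.001  0.661  0.751]
 [ 0.004  0.751 -0.661]
 [-1.     0.004 -0.002]]
A+x shift [ 37.2  62.6 -91.5] turn [-89.6   0.1  -0.2]
A+x shift [ 37.2  62.6 -91.5] turn [90.4 -0.2 -0.1]
B+y shift [36.8 -6.   0.8] turn [-1.796e+02  3.000e-01 -1.000e-01]
B+y shift [36.8 -6.   0.8] turn [ 0.4 -0.1 -0.2]
D-y shift [ 37.3 130.1   1.9] turn [-1.796e+02  3.000e-01 -1.000e-01]
D-y shift [ 37.3 130.1   1.9] turn [ 0.4 -0.1 -0.2]
```

View pics/side1.png

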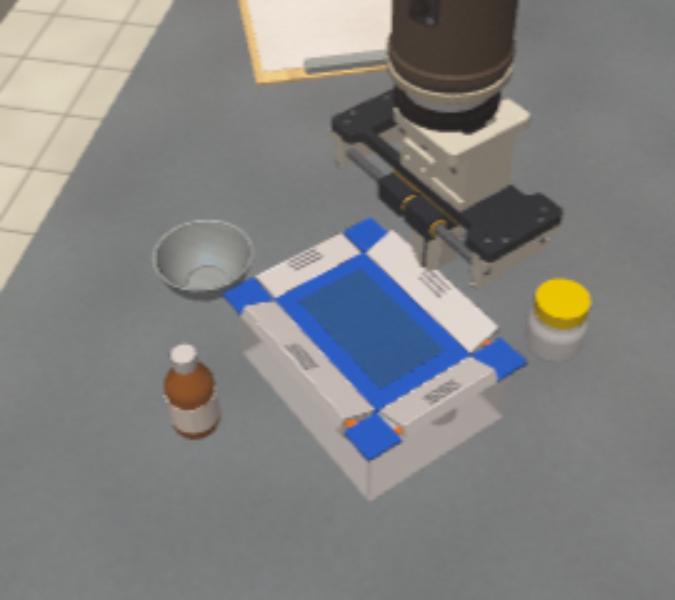

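The side view shows the shut fingers just above the far-right (+y) section, near its ribs at (435,280) in the crop. Three sections stand up, with orange showing at the gaps, and the jar, bottle and bowl are clear of the gripper. I'll settle, then correct.

```bash
python3 - <<'E'
from h import *; s=arm.observe(); print(s["dq"].round(3)); rel(.084)
E
```

```text
[ 0.049 -0.041  0.029  0.003 -0.004  0.034  0.024]
t 1.8 pos [ 0.5291 -0.0171  0.1189] F [-0.1 -0.6  0.1] w 0.006 q [ 0.21  0.43 -0.37  1.91  0.2   0.84 -0.99]
[[-0.004  0.664  0.748]
 [ 0.001  0.748 -0.664]
 [-1.    -0.002 -0.003]]
A+x shift [ 35.   68.7 -93. ] turn [-89.9  -0.2  -0. ]
A+x shift [ 35.   68.7 -93. ] turn [90.1 -0.   0.2]
B+y shift [34.9  0.5 -0.4] turn [-179.9   -0.2   -0.3]
B+y shift [34.9  0.5 -0.4] turn [ 0.1 -0.2  0.1]
D-y shift [ 34.6 136.6   0. ] turn [-179.9   -0.2   -0.3]
D-y shift [ 34.6 136.6   0. ] turn [ 0.1 -0.2  0.1]
```

Settled within 1 mm of the +y press point, so I'll press straight down.

>>> send_rows:
  rows:
    - [[12,0,0,0,0,0,0],[22,0,0,0,0,0,0],[26,0,0,0,0,0,0],[29,0,0,0,0,0,0],[32,0,0,0,0,0,0],[34,0,0,0,0,0,0],[36,0,0,0,0,0,0],[36,0,0,0,0,0,0]]

```text
clock: 2.6
position: [0.53, -0.0185, 0.0845]
ee_rot: [0.571, 1.495, -0.571]
force: [0.9, 0.5, 0.7]
width: 0.004
```

>>> send_rows:
  rows:
    - [[-20,0,0,0,0,0,0],[-36,5,0,0,0,0,0],[-36,40,0,0,0,0,0],[-36,75,0,0,0,0,0],[-36,110,0,0,0,0,0],[-36,130,0,0,0,0,0],[-36,137,0,0,0,0,0],[-36,137,0,0,0,0,0]]

```text
clock: 3.4
position: [0.6213, 0.0842, 0.1205]
ee_rot: [0.57, 1.495, -0.57]
force: [-0.2, -1.0, -0.1]
width: 0.005
```

```bash
python3 - <<'E'
from h import *
for n in("top","side"):
    p,d=optics.get_image(n); cv2.imwrite(f"pics/{n}2.png",cv2.resize(p[60:300,130:400],None,fx=2.5,fy=2.5)[:,:,::-1])
rel(.084)
E
```

```text
t 3.5 pos [0.6206 0.0822 0.1205] F [-1.   0.1  0.2] w 0.007 q [ 0.02  0.57 -0.35  1.67  0.23  0.95 -1.15]
[[-0.001  0.667  0.745]
 [-0.001  0.745 -0.667]
 [-1.    -0.001  0.   ]]
A+x shift [ 36.6 -66.8 -95.4] turn [-90.1  -0.1   0.1]
A+x shift [ 36.6 -66.8 -95.4] turn [89.9  0.1  0.1]
B+y shift [  36.7 -134.6   -2.4] turn [ 1.799e+02  1.000e-01 -0.000e+00]
B+y shift [  36.7 -134.6   -2.4] turn [-0.1  0.   0.1]
D-y shift [36.5  1.5 -2.6] turn [ 1.799e+02  1.000e-01 -0.000e+00]
D-y shift [36.5  1.5 -2.6] turn [-0.1  0.   0.1]
```

View pics/side2.png

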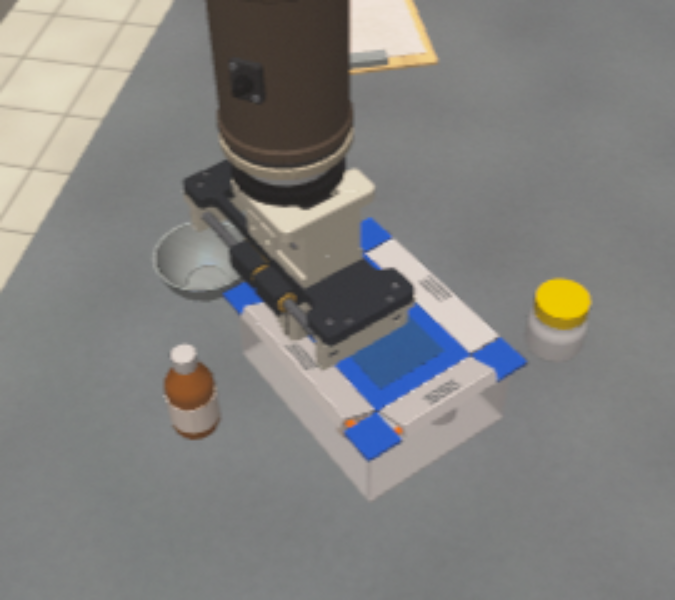

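The +y section at (435,285) is now flush and the orange at its end has gone. The fingers are over the -y section near (300,345), and the bowl and bottle are clear. I'll press this one with a 2 mm correction.

>>> send_rows:
  rows:
    - [[12,1,-2,0,0,0,0],[22,1,-2,0,0,0,0],[26,1,-2,0,0,0,0],[29,1,-2,0,0,0,0],[32,1,-2,0,0,0,0],[34,1,-2,0,0,0,0],[37,1,-2,0,0,0,0],[37,1,-2,0,0,0,0]]

```text
clock: 4.3
position: [0.6205, 0.0854, 0.0835]
ee_rot: [0.571, 1.494, -0.571]
force: [0.9, 0.4, -0.4]
width: 0.006
```

```bash
python3 - <<'E'
from h import *
rel(.123)
E
```

```text
t 4.3 pos [0.6205 0.0854 0.0835] F [ 0.9  0.4 -0.4] w 0.006 q [ 0.01  0.61 -0.34  1.7   0.25  0.88 -1.17]
[[-0.     0.667  0.745]
 [-0.     0.745 -0.667]
 [-1.    -0.     0.   ]]
A+x shift [-39.5 -69.1 -93.1] turn [-90.  -0.   0.]
A+x shift [-39.5 -69.1 -93.1] turn [90.  0.  0.]
B+y shift [ -39.4 -137.    -0.3] turn [180.   0.  -0.]
B+y shift [ -39.4 -137.    -0.3] turn [-0.  0.  0.]
D-y shift [-39.5  -0.8  -0.3] turn [180.   0.  -0.]
D-y shift [-39.5  -0.8  -0.3] turn [-0.  0.  0.]
```

>>> send_rows:
  rows:
    - [[-20,0,0,0,0,0,0],[-40,0,0,-4,0,0,0],[-45,-12,-16,-12,0,0,0],[-45,-28,-38,-20,0,0,0],[-45,-44,-59,-28,0,0,0],[-45,-58,-78,-36,0,0,0],[-45,-67,-90,-44,0,0,0],[-45,-69,-93,-50,0,0,0]]

```text
clock: 5.1
position: [0.5034, 0.0962, 0.1289]
ee_rot: [-0.118, 1.568, 0.117]
force: [0.8, 0.3, 0.2]
width: 0.004
```

```bash
python3 - <<'E'
from h import *
rel(.118)
E
```

```text
t 5.1 pos [0.5034 0.0962 0.1289] F [0.8 0.3 0.2] w 0.004 q [ 0.17  0.44 -0.62  1.92  0.33  0.88 -0.46]
[[-0.001 -0.149  0.989]
 [-0.001  0.989  0.149]
 [-1.    -0.001 -0.001]]
A+x shift [10.9 -0.4  1.6] turn [-39.7  -0.1   0. ]
A+x shift [10.9 -0.4  1.6] turn [1.403e+02 0.000e+00 1.000e-01]
B+y shift [  10.9 -115.2    8.6] turn [-1.297e+02 -1.000e-01 -0.000e+00]
B+y shift [  10.9 -115.2    8.6] turn [50.3 -0.   0.1]
D-y shift [ 10.8 -28.4 113.4] turn [-1.297e+02 -1.000e-01 -0.000e+00]
D-y shift [ 10.8 -28.4 113.4] turn [50.3 -0.   0.1]
```

>>> send_rows:
  rows:
    - [[0,0,1,-8,0,0,0],[3,0,1,-16,0,0,0],[6,0,1,-24,0,0,0],[9,0,1,-32,0,0,0],[10,0,1,-40,0,0,0],[10,0,1,-40,0,0,0],[10,0,1,-40,0,0,0],[10,0,1,-40,0,0,0]]

```text
clock: 5.9
position: [0.5063, 0.0962, 0.1188]
ee_rot: [-0.655, 1.47, 0.654]
force: [-0.4, 0.2, 0.5]
width: 0.005
```

```bash
python3 - <<'E'
from h import *
for n in("top","side"):
    p,d=optics.get_image(n); cv2.imwrite(f"pics/{n}3.png",cv2.resize(p[60:300,130:400],None,fx=2.5,fy=2.5)[:,:,::-1])
rel(.084)
E
```

```text
t 6.0 pos [0.5063 0.0963 0.1189] F [ 0.2  0.5 -0.6] w 0.01 q [ 0.28  0.5  -0.78  1.92  0.45  0.9   0.12]
[[ 0.    -0.744  0.668]
 [-0.     0.668  0.744]
 [-1.    -0.     0.   ]]
A+x shift [34.9  0.7 -1.1] turn [-0.1  0.   0. ]
A+x shift [34.9  0.7 -1.1] turn [179.9   0.   -0. ]
B+y shift [ 34.9 -92.3 -68.8] turn [-90.1  -0.    0. ]
B+y shift [ 34.9 -92.3 -68.8] turn [89.9  0.   0. ]
D-y shift [ 34.9 -92.   67.3] turn [-90.1  -0.    0. ]
D-y shift [ 34.9 -92.   67.3] turn [89.9  0.   0. ]
```

View pics/side3.png

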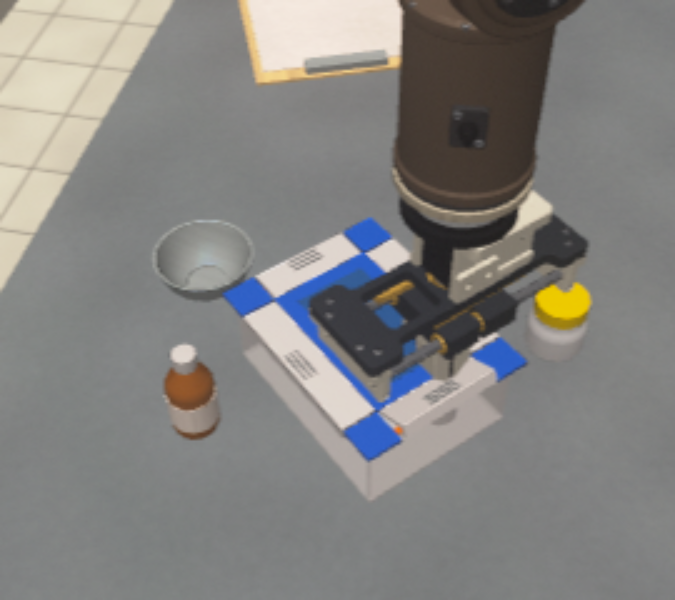

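The -y section at (300,365) is now flush. Only +x near (440,390) is still raised, with the fingers above it. The gripper's right end overlaps the jar in this view, but it stays about 85 mm above it during the press.

>>> send_rows:
  rows:
    - [[12,1,-1,0,0,0,0],[22,1,-1,0,0,0,0],[26,1,-1,0,0,0,0],[29,1,-1,0,0,0,0],[32,1,-1,0,0,0,0],[34,1,-1,0,0,0,0],[36,1,-1,0,0,0,0],[36,1,-1,0,0,0,0]]

```text
clock: 6.8
position: [0.5049, 0.096, 0.0832]
ee_rot: [-0.658, 1.469, 0.656]
force: [-3.0, -1.3, 5.6]
width: 0.004
```

>>> send_rows:
  rows:
    - [[-25,0,0,0,0,0,0],[-60,0,0,0,0,0,0],[-100,0,0,0,0,0,0],[-130,10,-20,0,0,0,0],[-130,40,-60,0,0,0,0],[-130,60,-100,0,0,0,0],[-130,60,-140,0,0,0,0],[-130,60,-160,0,0,0,0]]

```text
clock: 7.6
position: [0.3507, 0.015, 0.2124]
ee_rot: [-0.658, 1.471, 0.655]
force: [0.7, -0.8, -0.4]
width: 0.005
```

```bash
python3 - <<'E'
from h import *
rel(.2)
for n in("top","side"):
    p,d=optics.get_image(n); np.savez(f"{n}4.npz",p=p,d=d); cv2.imwrite(f"pics/{n}4.png",cv2.resize(p[60:300,130:400],None,fx=2.5,fy=2.5)[:,:,::-1])
    W=cloud(n,d); c=np.array([.5744,.0341]); ex=np.array([-.7463,.6656]); ey=np.array([-ex[1],ex[0]])
    L=(W[...,:2]-c); X=L@ex;Y=L@ey
    for nm,u,v,hl in(("+x",X,Y,105),("+y",Y,X,80),("-x",-X,Y,105),("-y",-Y,X,80)):
        r=[]
        for o in(28,20,12,6):
            m=(abs(u-(hl-o)/1000)<.003)&(abs(v)<.035)&(W[...,2]>.05); r.append((int(m.sum()),round(float(np.median(W[...,2][m])*1000),1)))
        print(n,nm,r)
E
```

```text
t 7.6 pos [0.3507 0.015  0.2124] F [ 0.7 -0.8 -0.4] w 0.005 q [ 0.71  0.07 -0.92  2.14  0.07  0.96  0.59]
[[-0.001 -0.745  0.667]
 [-0.003  0.667  0.745]
 [-1.    -0.001 -0.003]]
A+x shift [ 12.  -60.9 163.3] turn [-0.1 -0.2  0.1]
A+x shift [ 12.  -60.9 163.3] turn [1.799e+02 1.000e-01 2.000e-01]
B+y shift [  12.3 -153.8   95.5] turn [-90.1  -0.2  -0.1]
B+y shift [  12.3 -153.8   95.5] turn [89.9 -0.1  0.2]
D-y shift [  11.9 -153.7  231.6] turn [-90.1  -0.2  -0.1]
D-y shift [  11.9 -153.7  231.6] turn [89.9 -0.1  0.2]
top +x [(123, 81.5), (131, 81.6), (129, 81.7), (124, 81.5)]
top +y [(130, 81.4), (125, 81.6), (127, 81.8), (125, 81.8)]
top -x [(127, 81.6), (126, 81.6), (124, 81.7), (122, 81.5)]
top -y [(124, 81.6), (124, 81.6), (122, 81.9), (127, 81.7)]
side +x [(80, 83.4), (85, 83.1), (93, 83.2), (131, 82.4)]
side +y [(67, 83.3), (68, 83.2), (66, 83.5), (68, 83.3)]
side -x [(61, 82.9), (66, 83.2), (61, 83.0), (60, 83.4)]
side -y [(80, 82.9), (79, 83.1), (75, 83.1), (85, 83.2)]
```

View pics/side4.png

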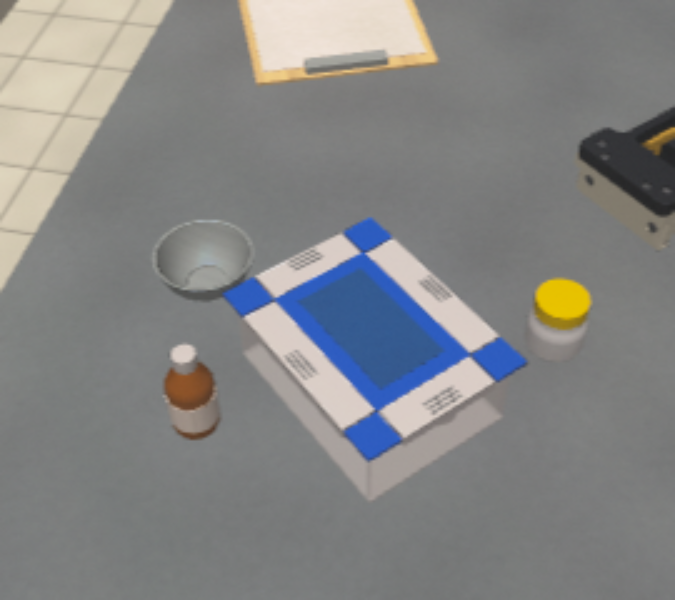

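View pics/top4.png

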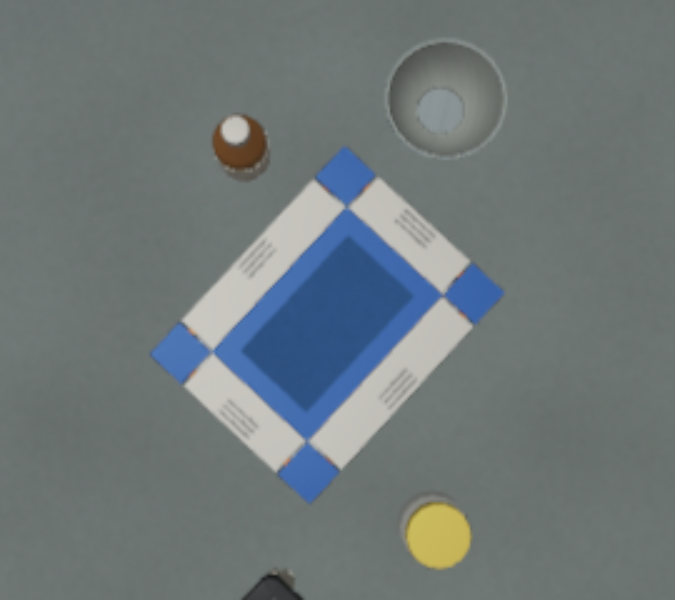

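All four sections are flush in both views: +x around (440,400), +y (435,287), -x (305,260) and -y (300,362) in the side crop. The bottle, jar and bowl haven't moved, and the arm is clear, so I'm handing in.

>>> send_rows:
  rows:
    - [[0,0,0,0,0,0,0],[0,0,0,0,0,0,0],[0,0,0,0,0,0,0],[0,0,0,0,0,0,0],[0,0,0,0,0,0,0],[0,0,0,0,0,0,0],[0,0,0,0,0,0,0],[0,0,0,0,0,0,0]]

```text
clock: 8.5
position: [0.3534, 0.0169, 0.2127]
ee_rot: [-0.657, 1.469, 0.657]
force: [0.5, 0.2, 0.1]
width: 0.005
```

```bash
python3 -c "
from cell import arm
s=arm.observe(); print(s['clock'],s['position'],s['force'],abs(s['dq']).max()); print(arm.sign_off())"
```

```text
8.5 [0.35341586 0.01694064 0.21269332] [0.48552234 0.17844083 0.14263534] 0.004046816039547993
the job is handed in; nothing more can be done
None
```

The whole rim is now flush, and I handed the job in at 8.5 s. Three sections were raised (+y, -y and +x); I pressed each one down at its ribs with the shut fingertips. The fourth, -x, was already shut.

In the last depth check every section was level with the lid top, about 81.6 mm in the top view and 83.2 mm in the side view. That steady gap between the two cameras was there from the start and is within their calibration error. One reading on the outer edge of +x, in the side view, was 82.4 mm; the rest of that section read flush.

By eye, the bottle, jar and bowl stand where they were. The arm was at rest and clear of everything at hand-in. The largest push I read at the end of a move was about 6 N.

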